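# Space the slats of the cup drainer with the gauge

## Robot

A 6-joint arm with a two-finger parallel gripper is mounted at the origin on the work surface. World frame = base frame: x ahead of the robot, y to its left, z up, the work surface at z = 0. Lengths are in m, angles in rad, forces in N, time in s.
With the tool pointing down it reaches from about 0.275 to 0.825 m from the base axis. Payload 5.2 kg.
Tool frame: the origin (TCP) lies at the very end of the fingers, on their centre line; the grasp point (between the pads) lies 19 mm behind it; z points along the fingers, y is the line along which they close (so a half turn about z gives the same grasp; the last joint's range is limited). The gripper opens to 93 mm and grips with 3 to 60 N. Pads are 15 mm wide; open, the fingers measure 128 mm over their backs; the gripper's body (75 mm by 188 mm) begins 65 mm behind the grasp point.
Start: joints at [-1.479, 0.259, 1.535, -0, 1.348, -0.203], TCP at [0.16, -0.526, 0.189] pointing down, gripper open.
Joint ranges: [-3.14, 3.14], [-0.91, 2.08], [0.19, 2.58], [-1.22, 4.36], [0.22, 2.71], [-3.12, 3.12]. Speed limits (rad/s): [2.57, 2.57, 3.14, 3.14, 3.14, 3.14].

## Interface

Orientations are given as a rotation vector (axis times angle).
In Python, from bench import * gives the robot as it stands. Calls block until the motion is done:
- movep(position, orientation): joint-space move of the TCP to a pose.
- servo_line(position, v=0.15, rot=None, guard=None): straight line of the TCP; rot=None keeps the orientation; v is the mean speed in m/s. With guard (N) it stops when the force on the tool has changed by that much, and returns True; else False.
- goto_joints(angles): joint-space move.
- ungrasp() and clamp(grasp_force=None): open the fingers fully, or close them until they stop; grasp_force is the grip in N (None keeps the last).
- hold(seconds).
- inverse_kinematics(position, orientation): joint angles nearest the present ones, or None.
- grab_frame(name): name is "scene" or "top" or "wrist"; returns a dict with "img" (384x512x3 uint8, red, green, blue), "fx", "fy", "cx", "cy" (pixels), "R" (3x3) and "t" (3): a world point X has camera coordinates R X + t. Camera axes: x right, y down, z forward; pixel columns grow to the right and rows downward; lengths in m; the calibration is good to about 2 mm. A picture is of the moment at which its call begins. There is no depth.
A pose or a line that the arm cannot do raises PlanningError and nothing moves.
- hand_in(): hands the job in; it is judged then, once.
Trained networks look in a picture, given as the dict that the camera call returned (one of the last four; its "shot" number tells which), for a name from the list of things; names that differ only in an ending like _2 or _b are one class to them, and where a whole thing is asked for, a point or a joint stands for the part that bears it (a point fixed in the world has none). Each returns a list of dicts, best first, with "score" (0 to 1); they miss things now and then, are a little off and sometimes report something else, mostly with a low value. They report only what shows in the picture. A call takes as long as a camera call. They do not tell look-alikes from the thing itself.
- search_frame(picture, thing): "bbox" ([left, top, right, bottom] in pixels, round what is visible of it).
- regions_of(picture, thing): "pixels" (384x512 bool, what is visible of it) and "bbox" ([left, top, right, bottom] in pixels, round what is visible of it).
- place_of(picture, thing): "xy" ([column, row] in pixels: a listed point, or the origin of a listed thing).
Readings, each from a call of its own:
- read_clock(): time.
- read_qpos(): joint angles.
- read_dq(): joint speeds.
- read_joint_torque(): joint torques, N m.
- read_eef_pos(): TCP position.
- read_orientation(): TCP orientation.
- read_ft_force(): force on the tool from outside, world axes, zero at the start.
- read_moment(): the same for the moment, N m.
- read_opening(): finger opening in m.
- read_finger_force(): force on a finger pad.
Only numpy, scipy, OpenCV 4.12 (cv2) and the standard library are available. Lean on these libraries where they do the work, as an engineer would, in place of code of your own. Each camera call takes 0.05 s, during which the arm holds its last target. There are 200 camera calls.

## Task

Space the three sliding slats of the cup drainer evenly with the hooked spacer gauge: starting at the fixed end bar, drop the gauge over each slat in turn, draw the slat gently towards the end bar until the gauge's thick leg just bears on the neighbour before it, then lift it out and step on to the next, without shoving the neighbour along or pressing hard on it. Then stand the gauge back upright on the clear part of the rubber mat, and leave the tamper, shot cups and milk jug where they are.

Things in the scene. Friction and masses are not known exactly. Their poses are not given: they have to be found in the camera images.
- gauge_handle (a point): spacer gauge: centre of its black handle, 24 mm (y) by 30 (x) by 46 tall, 49 mm above the gauge's underside: grasp it here from above, fingers closing along y. z up. Under it an aluminium bridge 54 mm (y) by 40 (x), 8 thick, stands on two legs 18 mm deep: a thick spacer leg at its -y end (16 mm), an open slot (32 mm), a thin lip at its +y end (6 mm). 0.2 kg in all
- endbar_top (a point): fixed end bar of the cup drainer, at the row's -y end: steel, 150 mm (x) by 10 (y) by 16 tall. Point: middle of its top, 60 mm above the counter, level with the slats' tops. x along the bar, y along the row towards the slats, z up. Below the bars is an open drip pan, 25 mm clear. Another fixed bar closes the far end. A low ledge beside the bars' +x ends carries two cups
- slat1_top (a point): sliding slat 1, counted from the fixed end bar: steel, 150 mm long (x) by 10 wide (y) by 16 tall, with black shoes at its ends. It slides only along the row (y), stiffly: it moves at about 5 N and stays where it is left. Point: middle of its top; axes as the end bar's
- slat2_top (a point): sliding slat 2, counted from the fixed end bar: steel, 150 mm long (x) by 10 wide (y) by 16 tall, with black shoes at its ends. It slides only along the row (y), stiffly: it moves at about 5 N and stays where it is left. Point: middle of its top; axes as the end bar's
- slat3_top (a point): sliding slat 3, counted from the fixed end bar: steel, 150 mm long (x) by 10 wide (y) by 16 tall, with black shoes at its ends. It slides only along the row (y), stiffly: it moves at about 5 N and stays where it is left. Point: middle of its top; axes as the end bar's
- mat_spot (a point): point on the clear half of the black rubber bar mat (fixed, 200 mm x by 150 y, 6 thick), on its upper face, 45 mm to -x from the mat's centre; the gauge starts within about 16 mm of it and is to be stood back there. Mat x points to the other half, where a tamper stands 105 mm away
- gauge: same gauge, point 49 mm under the handle's centre. The handle is clamped firmly but off the bridge's middle, anywhere up to 8 mm along y, so from it the slot centre is at y = +5 mm, give or take 8. In use y lies along the row: slat in the slot, lip on its outer side, thick leg on the end bar's side. Lip on a slat and leg on the one before it leave a 38 mm gap (48 mm between centres)
- endbar: the fixed end bar (origin 8 mm under endbar_top)
- slat1: slat 1 (origin 8 mm under its top)
- slat2: slat 2 (origin 8 mm under its top)
- slat3: slat 3 (origin 8 mm under its top)
- tamper: bystander: steel coffee tamper, 56 mm across, 80 mm tall, standing on the mat; origin under its base
- shot1: bystander: white shot cup, 44 mm across, 50 mm tall, on the drainer's ledge; origin under its base
- shot2: bystander: a second such shot cup on the ledge
- jug: bystander: open steel milk jug, 64 mm across, 88 mm tall, between drainer and mat
Mind the look-alikes: they are no part of the job. Leave any yellow look-alike of the gauge alone.

How it is judged:
On the way, in this order (a step that is already met when the one before it is completed fails the run):
1. the gauge, pinched between the fixed end bar and the lip that drags slat 1, touches both (over 1 N each) while their gap is 38 mm, within 1.5 mm (y of slat1_top in the frame of endbar_top between 0.0465 and 0.0495 m and contact force between gauge and endbar above 1 N and contact force between gauge and slat1 above 1 N).
2. the gauge, pinched between slat 1 and the lip that drags slat 2, touches both (over 1 N each) while their gap is 38 mm, within 1.5 mm (y of slat2_top in the frame of slat1_top between 0.0465 and 0.0495 m and contact force between gauge and slat1 above 1 N and contact force between gauge and slat2 above 1 N).
3. the gauge, pinched between slat 2 and the lip that drags slat 3, touches both (over 1 N each) while their gap is 38 mm, within 1.5 mm (y of slat3_top in the frame of slat2_top between 0.0465 and 0.0495 m and contact force between gauge and slat2 above 1 N and contact force between gauge and slat3 above 1 N).
At the end, for the whole second after the job is handed in: each of the three gaps, from the end bar to slat 3, is 38 mm within 1.5 mm; the gauge stands upright (within 0.1 rad), released and at rest on the rubber mat, its handle's centre within 45 mm (mat x) and 60 mm (mat y) of the clear spot and 43 to 55 mm above the mat (y of slat1_top in the frame of endbar_top between 0.0465 and 0.0495 m and y of slat2_top in the frame of slat1_top between 0.0465 and 0.0495 m and y of slat3_top in the frame of slat2_top between 0.0465 and 0.0495 m and x of gauge_handle in the frame of mat_spot between -0.045 and 0.045 m and y of gauge_handle in the frame of mat_spot between -0.06 and 0.06 m and z of gauge_handle in the frame of mat_spot between 0.043 and 0.055 m and angle between gauge_handle's own z axis and vertical below 0.1 rad and linear speed of gauge below 0.02 m/s); the robot touches nothing.
It fails at once if the gauge is pressed with over 20 N on the end bar or a slat (contact force between gauge and endbar above 20 N or contact force between gauge and slat1 above 20 N or contact force between gauge and slat2 above 20 N or contact force between gauge and slat3 above 20 N).
It fails at once if a bystander is moved by over 20 mm (distance of any of tamper, shot1, shot2, jug from where it was at the start of the episode above 0.02 m).
It also fails if it takes over 72 s, if anything falls off the work surface, if the arm or the gripper's body presses on something with over 40 N, if the wrist force passes 120 N, or if a joint passes its speed limit or range.

## Working session

There is one attempt and no reset: what is moved stays moved. The work goes in short steps, each a Python script; the robot and the scene stay as the last script left them, time stands still between calls to the robot, and variables do not carry over. Pictures are saved under pics/ and viewed, at most 10 in all, crops included, and the job is handed in when it is done.

```bash
mkdir -p pics; ls; python3 - <<'E'
from bench import *
import cv2, numpy as np
ims=[]
for n in ["scene","top"]:
    f=grab_frame(n); ims.append(f["img"])
    print(n,f["fx"],f["cx"],f["cy"],np.round(f["R"],3).tolist(),np.round(f["t"],3).tolist())
    for th in ["gauge_handle","endbar_top","slat1_top","slat2_top","slat3_top","mat_spot","tamper","jug","shot1"]:
        print(th,[(np.round(d["xy"]).tolist(),round(d["score"],2)) for d in place_of(f,th)][:4])
for n,i in zip("st",ims): cv2.imwrite(f"pics/{n}0.png",cv2.resize(i[:,:,::-1],(800,600)))
print(read_clock(), read_orientation())
E
```

```text
pics
scene 362.1794351638787 252.1450951759388 195.70683995656773 [[0.402, 0.916, -0.009], [0.607, -0.274, -0.746], [-0.686, 0.294, -0.665]] [-0.17, -0.269, 1.426]
gauge_handle [([158.0, 184.0], 0.82), ([176.0, 205.0], 0.7), ([302.0, 194.0], 0.58)]
endbar_top [([301.0, 193.0], 0.78)]
slat1_top [([323.0, 189.0], 0.47)]
slat2_top [([346.0, 184.0], 0.81), ([344.0, 184.0], 0.24)]
slat3_top [([364.0, 179.0], 0.48)]
mat_spot [([180.0, 216.0], 0.68)]
tamper [([184.0, 244.0], 0.96)]
jug [([265.0, 212.0], 0.93), ([365.0, 216.0], 0.4)]
shot1 [([331.0, 228.0], 0.88)]
top 498.646654162017 253.6679575059425 187.4092039736104 [[-0.002, -1.0, -0.014], [-0.998, 0.003, -0.063], [0.063, 0.014, -0.998]] [-0.016, 0.509, 1.32]
gauge_handle [([342.0, 214.0], 0.77), ([353.0, 260.0], 0.58)]
endbar_top [([208.0, 169.0], 0.95), ([152.0, 164.0], 0.59), ([341.0, 213.0], 0.33)]
slat1_top [([187.0, 168.0], 0.64)]
slat2_top [([157.0, 163.0], 0.79), ([198.0, 129.0], 0.66)]
slat3_top [([139.0, 163.0], 0.64), ([196.0, 130.0], 0.45)]
mat_spot [([335.0, 211.0], 0.78)]
tamper [([341.0, 174.0], 0.91), ([137.0, 162.0], 0.16)]
jug [([252.0, 190.0], 0.81)]
shot1 [([155.0, 124.0], 0.8), ([195.0, 129.0], 0.64)]
1.0 [-3.10749208e+00 -4.61324431e-01  2.94284195e-05]
```

View pics/s0.png

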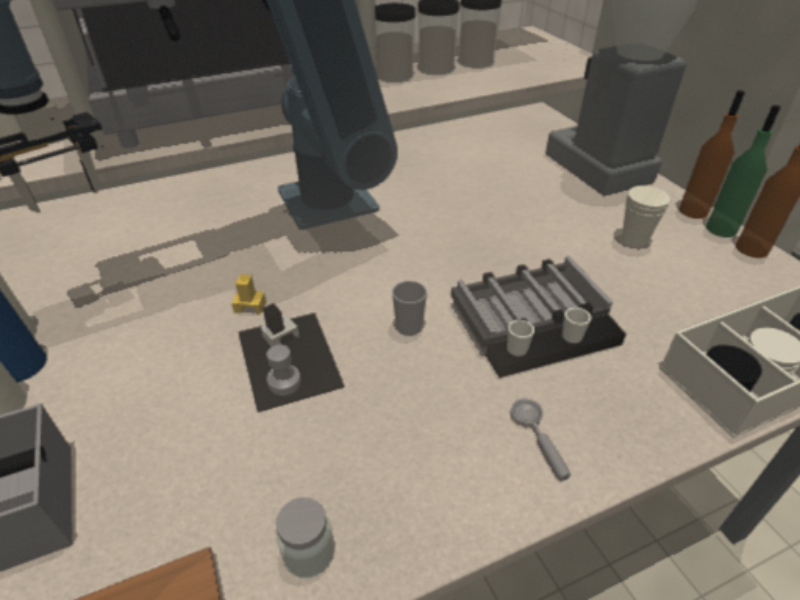

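View pics/t0.png

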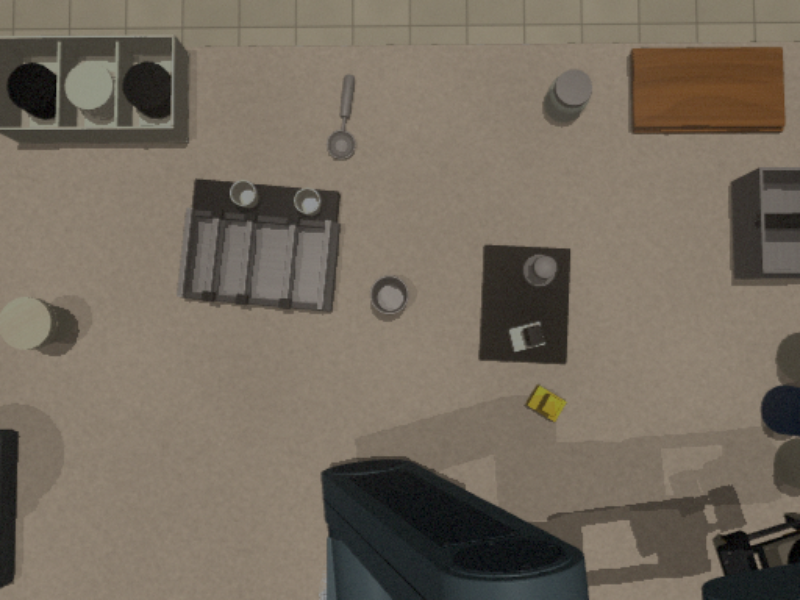

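Candidates for the gauge, in top-view pixels: the black-handled aluminium one on the mat at (338,215) and the yellow look-alike at (350,258), off the mat. I choose the black-handled one. The bars, in top-view columns, are the end bar at 208 (nearest the jug) and slats 1, 2 and 3 at 187, 157 and 139. Next I check the gauge close up with the wrist camera.

```bash
cat > h.py <<'E'
from bench import *
import cv2, numpy as np
def w(f,p,z):
    R,t=np.array(f["R"]),np.array(f["t"]); C=-R.T@t
    d=R.T@np.array([(p[0]-f["cx"])/f["fx"],(p[1]-f["cy"])/f["fy"],1]); return (C+d*(z-C[2])/d[2])
def px(f,X):
    c=np.array(f["R"])@X+np.array(f["t"]); return np.array([f["fx"]*c[0]/c[2]+f["cx"],f["fy"]*c[1]/c[2]+f["cy"]])
def down(th): return np.pi*np.array([np.cos(th/2),np.sin(th/2),0])
def best(f,th):
    l=place_of(f,th); return (l[0]["xy"],l[0]["score"]) if l else (None,0)
E
python3 - <<'E'
from h import *
f=grab_frame("top")
for p,z in [((208,169),.06),((187,168),.06),((157,163),.06),((139,163),.06),((341,214),.055),((341,174),.006),((252,190),0),((335,211),.006)]: print(p,np.round(w(f,p,z),3))
g=w(f,(341,214),.055)
th=0.0
movep([g[0],g[1],.25],down(th))
f=grab_frame("wrist"); print(np.round(-np.array(f["R"]).T@f["t"],3),np.round(f["R"],2).tolist(),f["fx"])
for t in ["gauge_handle","gauge","mat_spot","tamper"]:
  print(t,[(np.round(d["xy"]),round(d["score"],2)) for d in place_of(f,t)][:3])
cv2.imwrite("pics/w1.png",cv2.resize(f["img"][:,:,::-1],(800,600)));print(read_clock())
E
```

```text
(208, 169) [0.554 0.101 0.06 ]
(187, 168) [0.557 0.156 0.06 ]
(157, 163) [0.57  0.234 0.06 ]
(139, 163) [0.571 0.281 0.06 ]
(341, 214) [ 0.437 -0.243  0.055]
(341, 174) [ 0.545 -0.253  0.006]
(252, 190) [ 0.503 -0.012  0.   ]
(335, 211) [ 0.445 -0.235  0.006]
[ 0.521 -0.244  0.447] [[0.0, -1.0, 0.0], [-0.95, 0.0, 0.3], [-0.3, -0.0, -0.95]] 315.6241399674352
gauge_handle [(array([276., 247.]), 0.88), (array([261., 166.]), 0.6)]
gauge [(array([259., 159.]), 0.84), (array([275., 229.]), 0.7)]
mat_spot [(array([251., 151.]), 0.73)]
tamper [(array([272.,  75.]), 0.64), (array([258., 167.]), 0.57), (array([252., 151.]), 0.32)]
2.7833
```

View pics/w1.png

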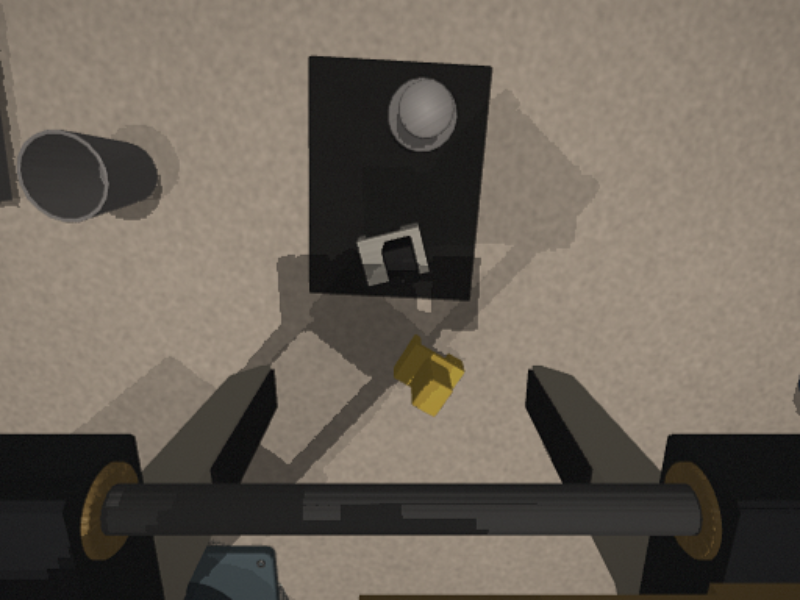

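The wrist view shows the mat's black-handled gauge at about (400,250) of 800, yawed about +0.23 rad, and the yellow copy at (430,375). I'll move in closer to refine the pose and see which leg is the thick one.

```bash
python3 - <<'E'
from h import *
movep([.432,-.243,.15],down(.23))
f=grab_frame("wrist")
for t in ["gauge_handle","gauge","mat_spot"]:
  print(t,[(np.round(d["xy"],1),round(d["score"],2)) for d in place_of(f,t)][:3])
p=best(f,"gauge_handle")[0]; print(w(f,p,.055))
print(read_eef_pos(),read_orientation())
x,y=260,210
np.save("w2.npy",f["img"]); import pickle; pickle.dump({k:v for k,v in f.items()},open("w2.pkl","wb"))
c=f["img"][100:325,106:406,::-1]
cv2.imwrite("pics/w2.png",cv2.resize(c,(800,600),interpolation=cv2.INTER_CUBIC));print(read_clock())
E
```

```text
gauge_handle [(array([257.5, 289.1]), 0.88), (array([261.5, 184.3]), 0.63)]
gauge [(array([257.8, 168.6]), 0.93), (array([259.2, 260.6]), 0.87), (array([261.1, 182.7]), 0.42)]
mat_spot [(array([253.7, 162.5]), 0.81)]
[ 0.3254628  -0.27016603  0.055     ]
[ 0.43319343 -0.24403796  0.15196735] [3.11808398 0.35905703 0.0040446 ]
3.5167
```

View pics/w2.png

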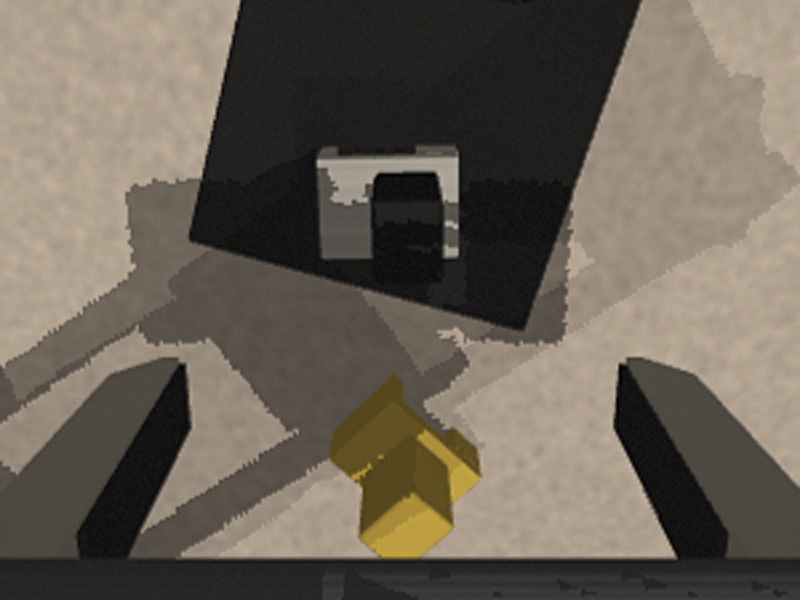

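Crop seen: bridge corners at (318,155)–(460,258), with a narrow nub (the lip) at left 318–338 and a wide nub (the thick leg) at right 415–458. So the thick leg is at −y as required, and the yaw is not flipped. The handle top spans about 372–443 × 200–282.

```bash
python3 - <<'E'
from h import *
import pickle
f=pickle.load(open("w2.pkl","rb"))
c=lambda p,z: w(f,(p[0]/2.6667+106,p[1]/2.6667+100),z)
B=np.array([c(p,.032) for p in [(318,155),(459,155),(460,258),(320,258)]])
H=np.array([c(p,.078) for p in [(372,200),(442,200),(443,282),(374,282)]])
yd=(B[0]-B[1]+B[3]-B[2])[:2]; print("len y",np.linalg.norm(yd)/2, np.linalg.norm(B[0]-B[3]),"H",np.linalg.norm(H[0]-H[1]),np.linalg.norm(H[0]-H[3]))
yd/=np.linalg.norm(yd); print("yaw",np.arctan2(-yd[0],yd[1]))
b,h=B.mean(0),H.mean(0);print(b,h,"handle-bridge along y",(h-b)[:2]@yd, "x",(h-b)[:2]@[yd[1],-yd[0]])
print("net handle",w(f,(261.5,184.3),.055))
E
```

```text
len y 0.054138466358833355 0.04081234545262271 H 0.022977527566645256 0.028457925584025063
yaw 0.22818331175974682
[ 0.43767885 -0.23822814  0.032     ] [ 0.43892374 -0.24489325  0.078     ] handle-bridge along y -0.006773949050896491 x -0.00029507945884531294
net handle [ 0.43912637 -0.24757976  0.055     ]
```

```bash
python3 - <<'E'
from h import *
th=.228; g=np.array([.4388,-.2455])
movep([g[0],g[1],.11],down(th))
print(servo_line([g[0],g[1],.038],v=.08,guard=8))
print(read_eef_pos())
clamp(45); print(read_opening(),read_finger_force(),read_eef_pos())
servo_line([g[0],g[1],.20],v=.15)
f0=read_ft_force(); print(f0)
movep([.49,.19,.23],down(-.1))
f=grab_frame("wrist")
import pickle; pickle.dump(f,open("w3.pkl","wb"))
for t in ["endbar_top","slat1_top","slat2_top","slat3_top"]:
  for d in place_of(f,t)[:3]: print(t,np.round(d["xy"],1),round(d["score"],2),np.round(w(f,d["xy"],.06),4))
cv2.imwrite("pics/w3.png",cv2.resize(f["img"][:,:,::-1],(800,600)));print(read_clock(),read_opening())
E
```

```text
False
[ 0.43918136 -0.24582926  0.03847565]
0.023410615767586504 44.906947016716 [ 0.43875204 -0.24538235  0.03793605]
[-0.297358   -0.6516823  -2.12922736]
slat1_top [273.4 108.7] 0.96 [0.5615 0.1625 0.06  ]
slat1_top [323.5 104.3] 0.55 [0.5606 0.1065 0.06  ]
slat2_top [209.8 107.3] 0.81 [0.5701 0.2332 0.06  ]
slat3_top [155.6 108.3] 0.87 [0.5751 0.2937 0.06  ]
9.0333 0.02403523887072273
```

View pics/w3.png

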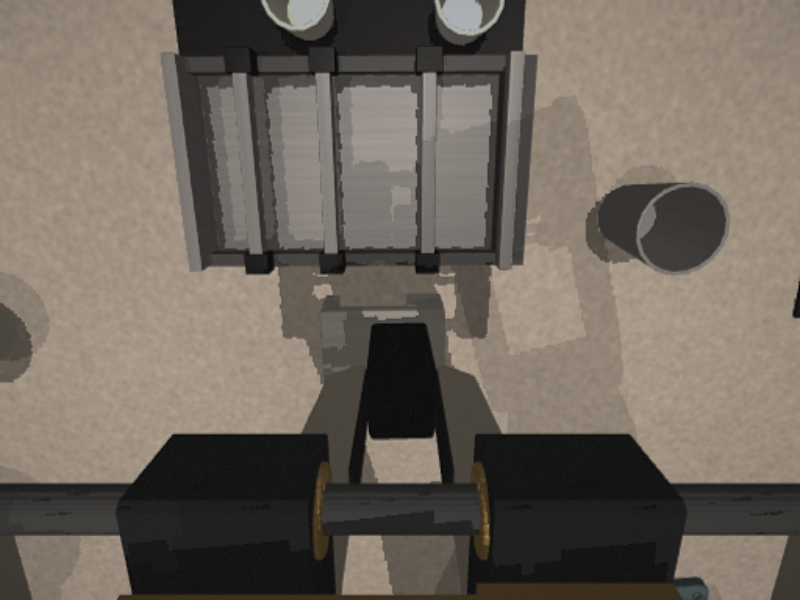

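The picture shows the end bar (≈511,160), slat 1 (428,160), slat 2 (326,160), slat 3 (248,160) and the far bar (182,160), and the gauge held with its bridge spanning 321–444. I fit the bar lines next and do slat 1.

```bash
cat > go.py <<'E'
from h import *
import json
def load(): return json.load(open("d.json"))
def slat(D,v,vstop,drop=.078,extra=1.2,plateau=None):
    """slat centre at row coord v; expected final centre vstop (row coords from end bar)."""
    O=np.array(D["O"]);yd=np.array(D["yd"]);off=D["off"]
    P=lambda s,z: [*(O+yd*(s-off)),z]          # s: row coord of slot centre
    r=down(D["yaw"])
    movep(P(v,.125),r)
    if servo_line(P(v,drop),v=.06,guard=5): print("blocked",read_eef_pos()); return
    hold(.2); F0=np.array(read_ft_force())[:2]@yd
    fr=lambda: np.array(read_ft_force())[:2]@yd-F0
    pos=lambda: (np.array(read_eef_pos())[:2]-O)@yd+off
    servo_line(P(vstop-.011+.005,drop),v=.025,guard=12)      # to 5 mm before the expected stop
    s=pos(); base=[]; log=[]
    s=vstop-.011+.005
    for i in range(40):
        s-=.0004; servo_line(P(s,drop),v=.01); x=fr(); log.append((round(s*1e3,1),round(pos()*1e3,2),round(x,2)))
        if len(base)>=4 and x>np.median(base[-12:])+D["thr"]: break
        if x>13: break
        base.append(x)
    print(log); print("clock",read_clock(),"F",fr(),"pos",pos())
    return P,fr,pos
E
python3 - <<'E'
from go import *
import pickle
f=pickle.load(open("w3.pkl","rb")); k=.64
L={"end":((518,53),(506,268)),"s1":((430,73),(428,250)),"s2":((323,73),(331,250)),"s3":((241,73),(255,250)),"far":((169,55),(196,270))}
W={n:[w(f,(p[0]*k,p[1]*k),.06)[:2] for p in v] for n,v in L.items()}
ys=[np.arctan2(a[1]-b[1],a[0]-b[0]) for a,b in W.values()];print("yaws",np.round(ys,3))
yaw=float(np.mean(ys)); xd=np.array([np.cos(yaw),np.sin(yaw)]);yd=np.array([-xd[1],xd[0]])
m={n:(a+b)/2 for n,(a,b) in W.items()}; O=m["end"]
v={n:float((q-O)@yd) for n,q in m.items()};print(v); print({n:float((q-O)@xd) for n,q in m.items()},O)
e=np.array(read_eef_pos());
zb=e[2]-.006
bl,br=[w(f,(c*k,309*k),zb)[:2] for c in (321,444)]
t=np.array([np.sin(-.1),-np.cos(-.1)])*-1
print("bridge len",np.linalg.norm(bl-br),"centre off",((bl+br)/2-e[:2])@t)
json.dump(dict(O=O.tolist(),yd=yd.tolist(),yaw=yaw,off=.0118,thr=2.0,v=v),open("d.json","w"))
E
```

```text
yaws [-0.091 -0.095 -0.097 -0.109 -0.101]
{'end': 0.0, 's1': 0.059187991236027235, 's2': 0.13193519532602943, 's3': 0.18829099249925385, 'far': 0.2350380078788307}
{'end': 0.0, 's1': 0.0008747695924840019, 's2': 0.0009776855717641604, 's3': 0.001057514153600005, 'far': -0.001050775188841846} [0.55728932 0.10223556]
bridge len 0.053007796567802065 centre off 0.007543029035579548
```

```bash
python3 - <<'E'
from go import *
D=load(); slat(D,D["v"]["s1"],.048)
E
```

```text
[(41.6, np.float64(41.91), np.float64(5.02)), (41.2, np.float64(41.42), np.float64(3.87)), (40.8, np.float64(40.91), np.float64(4.76)), (40.4, np.float64(40.46), np.float64(3.84)), (40.0, np.float64(40.03), np.float64(4.38)), (39.6, np.float64(39.6), np.float64(4.22)), (39.2, np.float64(39.17), np.float64(4.68)), (38.8, np.float64(38.8), np.float64(3.94)), (38.4, np.float64(38.39), np.float64(4.45)), (38.0, np.float64(37.99), np.float64(4.55)), (37.6, np.float64(37.6), np.float64(4.64)), (37.2, np.float64(37.21), np.float64(4.46)), (36.8, np.float64(36.78), np.float64(4.16)), (36.4, np.float64(36.58), np.float64(4.9)), (36.0, np.float64(36.46), np.float64(6.45)), (35.6, np.float64(36.38), np.float64(6.47))]
clock 15.6 F 6.471068753326453 pos 0.03638400381417652
```

```bash
cat >> go.py <<'E'
def release(D,s,drop=.078):
    O=np.array(D["O"]);yd=np.array(D["yd"]);P=lambda s,z: [*(O+yd*(s-D["off"])),z]
    servo_line(P(s+.008,drop),v=.03); servo_line(P(s+.008,.125),v=.1)
E
python3 - <<'E'
from go import *
D=load()
O=np.array(D["O"]);yd=np.array(D["yd"]);P=lambda s,z: [*(O+yd*(s-D["off"])),z]
for s in (.0352,.0348):
    servo_line(P(s,.078),v=.01); hold(.1); print(np.array(read_ft_force())[:2]@yd, (np.array(read_eef_pos())[:2]-O)@yd+D["off"])
release(D,.0364)
slat(D,D["v"]["s2"],.0955)
E
```

```text
7.116212258236322 0.036320472270608736
8.72909115747196 0.036224014753456664
[(89.1, np.float64(89.64), np.float64(3.79)), (88.7, np.float64(89.11), np.float64(4.58)), (88.3, np.float64(88.58), np.float64(4.78)), (87.9, np.float64(88.06), np.float64(3.24)), (87.5, np.float64(87.63), np.float64(4.03)), (87.1, np.float64(87.13), np.float64(4.78)), (86.7, np.float64(86.72), np.float64(4.79)), (86.3, np.float64(86.3), np.float64(4.28)), (85.9, np.float64(85.88), np.float64(4.86)), (85.5, np.float64(85.47), np.float64(3.5)), (85.1, np.float64(85.09), np.float64(4.83)), (84.7, np.float64(84.69), np.float64(4.98)), (84.3, np.float64(84.57), np.float64(5.27)), (83.9, np.float64(84.45), np.float64(6.44)), (83.5, np.float64(84.37), np.float64(6.54)), (83.1, np.float64(84.32), np.float64(7.68))]
clock 24.8083 F 7.681472262062792 pos 0.08431670197739495
```

Slat 2 bore at 84.4 mm, the predicted 36.4 + 48, so slat 1 has not moved. Slat 3 is next.

```bash
python3 - <<'E'
from go import *
D=load()
release(D,.0843)
slat(D,D["v"]["s3"],.1435)
E
```

```text
[(137.1, np.float64(137.78), np.float64(5.51)), (136.7, np.float64(137.13), np.float64(6.43)), (136.3, np.float64(136.61), np.float64(5.54)), (135.9, np.float64(136.08), np.float64(7.52)), (135.5, np.float64(135.6), np.float64(5.0)), (135.1, np.float64(135.15), np.float64(4.85)), (134.7, np.float64(134.71), np.float64(5.77)), (134.3, np.float64(134.32), np.float64(6.47)), (133.9, np.float64(133.89), np.float64(5.05)), (133.5, np.float64(133.47), np.float64(4.41)), (133.1, np.float64(133.08), np.float64(5.9)), (132.7, np.float64(132.7), np.float64(5.9)), (132.3, np.float64(132.58), np.float64(6.74)), (131.9, np.float64(132.51), np.float64(7.42)), (131.5, np.float64(132.42), np.float64(7.21)), (131.1, np.float64(132.35), np.float64(8.82))]
clock 33.6667 F 8.8158039836104 pos 0.1323465312076516
```

```bash
python3 - <<'E'
from go import *
D=load()
release(D,.1323)
movep([.49,.19,.23],down(-.1))
f=grab_frame("wrist"); cv2.imwrite("pics/w4.png",cv2.resize(f["img"][:,:,::-1],(800,600)))
yd=np.array(D["yd"]);O=np.array(D["O"])
for t in ["endbar_top","slat1_top","slat2_top","slat3_top"]:
  for d in place_of(f,t)[:2]: print(t,np.round(d["xy"],1),round(d["score"],2),(w(f,d["xy"],.06)[:2]-O)@yd)
print(read_opening(),read_clock())
E
```

```text
endbar_top [328.3 110.4] 0.7 -4.934213194971266e-05
slat1_top [285.1 105.2] 0.65 0.04846346311338128
slat1_top [200.5   7.3] 0.39 0.13756147630000617
slat2_top [240.5 106.2] 0.82 0.09817686160645166
slat3_top [196.8 109. ] 0.69 0.14708270758613787
slat3_top [285.5 106.5] 0.62 0.047980995263573384
0.023537514458940555 35.6
```

View pics/w4.png

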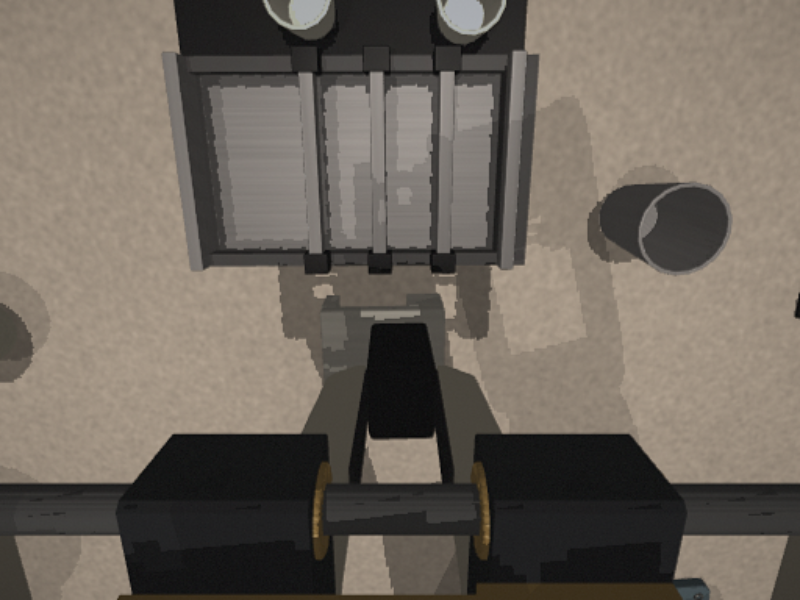

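The slats now sit evenly, at columns 446, 378 and 311 (measured 48.5, 98.2 and 147.1 mm from the end bar), and the grip hasn't shifted. Now I stand the gauge back on the mat.

```bash
python3 - <<'E'
from h import *
th=.228; g=[.442,-.243]
movep([.45,-.05,.25],down(.1)); movep([*g,.11],down(th))
servo_line([*g,.046],v=.08); print(servo_line([*g,.0365],v=.02,guard=4),read_eef_pos())
ungrasp(); hold(.2); print(read_opening())
servo_line([*g,.16],v=.12); movep([.40,-.243,.22],down(th)); hold(.3)
f=grab_frame("wrist")
for d in place_of(f,"gauge_handle")[:2]: print(d["xy"],w(f,d["xy"],.055))
for d in place_of(f,"mat_spot")[:1]: print(w(f,d["xy"],.006))
cv2.imwrite("pics/w5.png",cv2.resize(f["img"][:,:,::-1],(800,600)));print(read_clock())
E
```

```text
True [ 0.44217135 -0.24303873  0.03780569]
0.09290523243640587
[268.2, 137.9] [ 0.44354508 -0.24655299  0.055     ]
[263.9, 236.6] [ 0.32398051 -0.27032979  0.055     ]
[ 0.44783858 -0.23764286  0.006     ]
42.3167
```

View pics/w5.png

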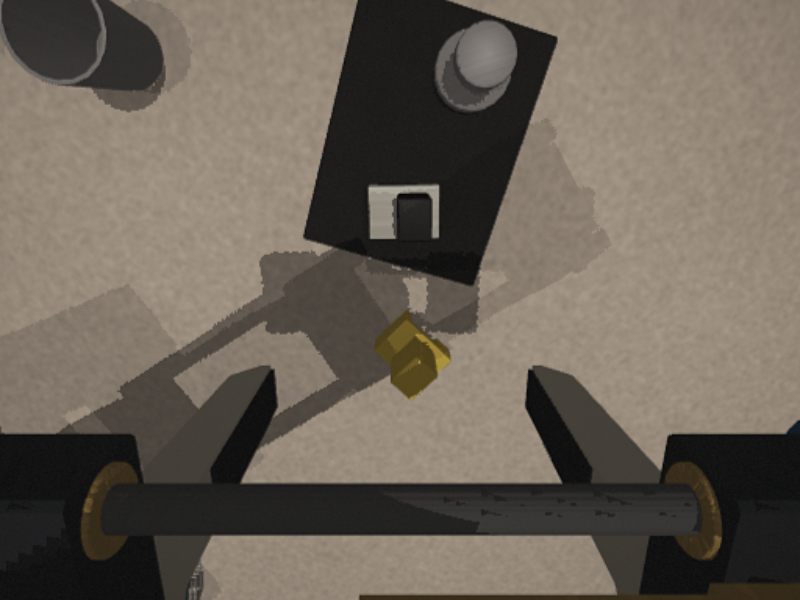

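The gauge stands upright on the mat at (405,212), released, about 10 mm from the spot. The tamper and jug look undisturbed.

```bash
python3 -c "
from bench import *
print(hand_in())"
```

```text
the job is handed in; nothing more can be done
None
```

I spaced the three slats with the gauge, stood it back upright and released on the clear part of the mat, and handed the job in at about 42 s. The last camera check put the slats at 48.5, 98.2 and 147.1 mm from the end bar (spacings 48.5, 49.7 and 48.9 mm, with the 49.7 just past the 49.5 mm limit). The gauge's bearing positions repeated at 48 mm steps and I trust those more, but hand-in returned no verdict.

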